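Pack up and lock the fixture pin case

ROBOT

A 6-joint arm with a two-finger parallel gripper is mounted at the origin on the work surface. World frame = base frame: x ahead of the robot, y to its left, z up, the work surface at z = 0. Lengths are in m, angles in rad, forces in N, time in s.
With the tool pointing down it reaches from about 0.275 to 0.875 m from the base axis. Payload 12.5 kg.
Tool frame: the origin (TCP) lies on the centre line of the jaws, within the pads' length; the fingertips stand 22 mm ahead of it and the grasp point (between the pads) lies 3 mm ahead of it; z points along the fingers, y is the direction in which the jaws open and shut (so a half turn about z gives the same grasp; the last joint's range is limited). The gripper opens to 85 mm and grips with 20 to 120 N. Pads are 22 mm wide; open, the fingers measure 114 mm over their backs; the gripper's body (76 mm by 85 mm) begins 54 mm behind the grasp point. The pads swing forward as they close: fully open they stand 13 mm farther back than shut.
Start: joints at [1.228, 0.351, 1.652, -0, 1.139, -0.085], TCP at [0.14, 0.532, 0.253] pointing down, gripper open.
Joint ranges: [-2.75, 2.75], [-0.79, 2.1], [0.01, 2.65], [-1.57, 4.71], [0.07, 3.14], [-2.87, 2.87]. Speed limits (rad/s): [2.22, 2.22, 2.79, 3.14, 3.14, 3.14].

INTERFACE

Orientations are given as a unit quaternion [x, y, z, w].
In Python, from cell import r, cams gives the robot as it stands. The module is installed in compiled form; this text tells all that it offers.
- The arm moves only by the tool send_rows, never from a script. Its arguments are lists of equal length, an entry for each row: "translation": the shift along the tool's x, y, z in mm, a list of three; "turn": the turn, a rotation vector about the tool's x, y, z in degrees, a list of three. In form: {"translation": [[dx, dy, dz], ...], "turn": [[ax, ay, az], ...]}. A call has exactly 8 rows; each row shifts and turns the commanded pose from where the row before left it, along the tool's axes as they then stand; what a row does not reach is not made up. A row lasts 1/8 s, in which the tool goes at most 62.5 mm and 10.7 degrees, less where a joint would pass 70% of its speed; a pose out of reach is approached as far as the arm can. A call is refused whole if a number of a shift passes 62.5 or a number of a turn 10.7, either way. A call with a gripper value outside its range is refused whole. "hand" is the finger opening in mm, from 0 to 85.4, set as the call begins (left out, the last holds). The fingers move at their own pace and stop on an object; "newtons" is the grip in N (left out, the last holds). Time passes only in rows, so rows that do not move let the fingers close, or fill a call up. It gives the time, the measured TCP pose, the force and the opening at its end, in the units of the state.
- r.get_obs(): the state, without advancing time (a new reading comes with each control period).
- cams.capture(name): name is "side" or "top"; returns a dict with "frame" (384x512x3 uint8, red, green, blue), "fx", "fy", "cx", "cy" (pixels), "rvec" (rotation vector, rad) and "tvec" (3), from world to camera coordinates, as OpenCV has them. Camera axes: x right, y down, z forward; pixel columns grow to the right and rows downward; lengths in m; the calibration is good to about 2 mm. A picture is of the moment at which its call begins. There is no depth.
- r.finish_job(): hands the job in, once; it reports no verdict.
The state is a dict: "clock": time; "qpos": joint angles; "qd": joint speeds; "joint_efforts": joint torques, N m; "ee_pos": TCP position; "ee_rot": TCP orientation; "ft_force": force on the tool from outside, world axes, zero at the start; "moment": the same for the moment, N m; "grip_width": finger opening in m.
Only numpy, scipy, OpenCV 4.12 (cv2) and the standard library are available. Lean on these libraries where they do the work, as an engineer would, in place of code of your own. Each camera call takes 0.05 s, during which the arm holds its last target.

TASK

Close up the grey pin case on the welding table. First press the one pin that stands proud fully home, its head down on its seat; then push the open lid from behind, past upright, and let its own weight swing it shut without carrying it down; last, press the lock stud on the shut lid fully in. Be gentle (never lean on anything with more than about 3 kg), leave the other things on the table alone, and finish with the hand clear.

Things in the scene. Friction and masses are not known exactly. Their poses are not given: they have to be found in the camera images.
- case: Grey sheet-steel open case, bolted to the table: 180 (its x) x 260 (its y) x 70 mm high, walls 4 mm. Origin: centre of its underside, on the table. Its +x points to the hinge side (the robot's left, give or take 25 degrees), -x to the front with two bolted feet; z up.
- lid (a joint): Lid angle: 0 = shut, 1.57 = upright, stop at 2.0, leaning back off the case; starts 1.66 to 1.87. Flat panel 180 x 260 x 5 mm, 0.7 to 1.1 kg. Stiff hinge: within 18 degrees of upright it stays put; 18 to 30 degrees past upright it falls shut by itself in about 1 s. Pushing near its free edge takes 2 to 6 N. Fingers must be off it while it falls, from 0.75 rad down to 0.05.
- lid_hinge (a point): Middle of the lid's hinge axis, which runs along the case's y on top of its outer +x wall, 70 mm above the table. The lid's free edge is 180 mm from it.
- lid_edge (a point): Middle of the lid's free edge on its outer face (uppermost when shut, then 75 mm above the table). With the lid open the outer face looks away from the case, to the robot's left.
- stud_top (a point): Top centre of the lock stud: round steel button 22 mm across on the lid's outer face, on its centre line, 155 mm from the hinge, in a collar 34 mm wide, 6 mm high. It stands 17 mm off the face when out, 9 mm when fully in; lid shut, its top is 92 mm (out) or 84 mm (in) above the table.
- stud (a joint): Travel of the lock stud in m: 0 = out (start), 0.008 = fully in, on a hard stop. It slides in under a steady push of about 8 N and stays where it is left.
- seat_a: The black seat (48 x 52 mm) that holds the proud pin: one of three in a row along the case's y, 70 mm apart, 35 mm in front (-x) of the case's centre; which one varies. Origin: under its centre on the case's floor, 4 mm above the table, on the pin's upright axis. Its rim, where the pin's head comes to rest, is 50 mm above the table, give or take 7 mm (shimmed; not measured).
- pin (a joint): Travel in m of the proud pin, steel with a round flat head 26 mm across and 8 mm high: 0 = head's underside 24 mm above its seat's rim, 0.024 = fully home, head on the rim, a hard stop; starts 0 to 0.004. Home its top is 51 to 65 mm above the table (other pins 52 to 64), below the case's rim; proud, it keeps the lid from shutting. Slides under a steady push of about 8 N and stays where left.
- spacer: Bystander: steel ring 56 mm across, 22 mm high. Origin under its centre.
- spray: Bystander: upright aluminium can 52 mm across, 110 mm high. Origin under its centre.
- stop_disc: Bystander: steel disc 40 mm across, 30 mm high. Origin under its centre.
- angle: Bystander: steel angle bracket 80 x 50 mm, 70 mm high. Origin under its base.
- coupon: Bystander: flat steel plate 110 x 45 x 6 mm. Origin under its centre.
- wrench: Bystander: steel wrench 190 mm long, lying flat, near its middle.
- clamp: Bystander: bar clamp 180 mm long with an orange handle, lying flat; origin under the middle of the bar.
Mind the look-alikes: they are no part of the job. Leave any pink look-alike of the seat_a alone.

How it is judged:
On the way, in this order (a step that is already met when the one before it is completed fails the run):
1. the proud pin is pressed fully home while the lid is still open (value of joint pin above 0.023 m and value of joint lid above 1.4 rad), for 0.2 s.
2. the lid has fallen shut (value of joint lid below 0.03 rad), for 0.2 s.
3. the lock stud is pressed fully in with the lid shut (value of joint stud above 0.0068 m and value of joint lid below 0.03 rad), for 0.2 s.
At the end, for the whole second after the job is handed in: The pin is within 1 mm of fully home, the lid is shut within 0.03 rad, and the lock stud is within 1.2 mm of fully in (all of step 3 and value of joint pin above 0.023 m); the robot touches nothing.
It fails at once if the pin is pressed with more than 35 N (contact force between any of the fingers, the arm and pin above 35 N).
It fails at once if the lid, its stud or the case is pressed with more than 35 N (contact force between any of the fingers, the arm and case above 35 N).
It fails at once if the lid is touched on its way down, between 0.75 and 0.05 rad (value of joint lid between 0.05 and 0.75 rad and contact force between any of the fingers, the arm and lid above 0.5 N).
It fails at once if a bystander is moved by more than 30 mm (distance of any of spacer, spray, stop_disc, angle, coupon, wrench, clamp from where it was at the start of the episode above 0.03 m).
It also fails if it takes over 72 s, if anything falls off the work surface, if the arm or the gripper's body presses on something with over 40 N, if the wrist force passes 120 N, or if a joint passes its speed limit or range.

## Working session

There is one attempt and no reset: what is moved stays moved. The work goes in short steps, Python scripts to look and compute and a tool call to move; the robot and the scene stay as the last step left them, time stands still between calls to the robot, and variables do not carry over. Pictures are saved under pics/ and viewed, and the job is handed in when it is done.

Besides the shell and the picture viewer there is one more tool, called as name(argument=value, ...) on one line, values as JSON. send_rows: Moves the arm, as the interface text tells. Its arguments: {"type":"object","properties":{"translation":{"type":"array"},"turn":{"type":"array"},"hand":{"type":"number"},"newtons":{"type":"number"}},"required":["translation","turn"]}

```bash
mkdir -p pics; ls
python3 - <<'E'
from cell import r,cams
import cv2
o=r.get_obs()
for k,v in o.items(): print(k,v)
for n in("side","top"):
    c=cams.capture(n); cv2.imwrite(f"pics/{n}0.png",cv2.cvtColor(c["frame"],cv2.COLOR_RGB2BGR)); print(n,[c[k] for k in("fx","fy","cx","cy","rvec","tvec")])
E
```

```text
pics
clock 0.0
qpos [ 1.22839907e+00  3.51211156e-01  1.65244164e+00  1.01640142e-05
  1.13910972e+00 -8.46041624e-02]
qd [ 0.00117477  0.00062858 -0.00050707 -0.00056318  0.00027426 -0.00076971]
joint_efforts [ 1.00431145e-03 -5.06109345e+01 -2.91398907e+01 -5.50563618e-05
  4.64707860e-03 -1.26632452e-05]
ee_pos [0.14009005 0.53153375 0.25276548]
ee_rot [ 1.28542012e-01  9.91703892e-01 -5.70671350e-04 -1.28446120e-04]
ft_force [-0.45084758  0.96638272  0.81154063]
moment [ 0.01572497  0.02862975 -0.01240705]
grip_width 0.08544310127728545
side [380.33248250968484, 380.33248250968484, 257.1545696660189, 191.13832671335038, array([ 2.23279152, -0.22567144,  0.1376538 ]), array([-0.53775831,  0.15684391,  1.11104986])]
top [448.91531172571086, 448.91531172571086, 253.7268464616351, 190.15727858423529, array([ 2.20612019, -2.1684621 ,  0.10579907]), array([0.01452798, 0.54072564, 1.22668829])]
```

View pics/side0.png

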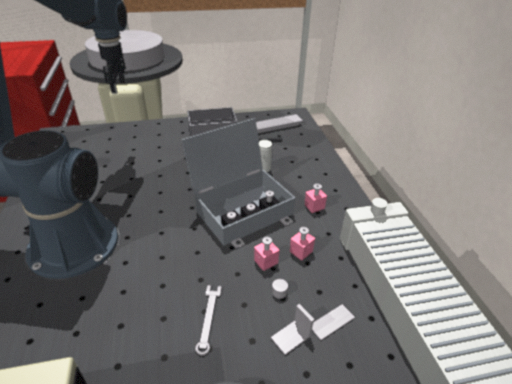

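View pics/top0.png

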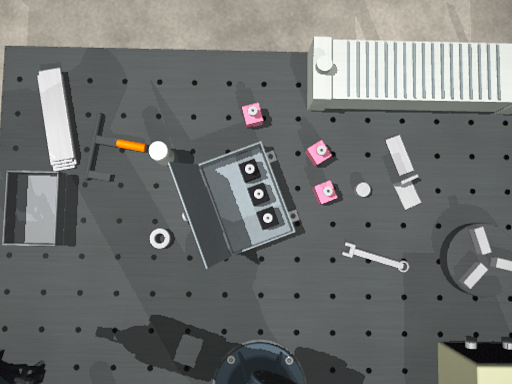

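```bash
python3 - <<'E'
import cv2
a=cv2.imread("pics/top0.png")[125:280,140:340];cv2.imwrite("pics/topz.png",cv2.resize(a,None,fx=3.8,fy=3.8,interpolation=2))
a=cv2.imread("pics/side0.png")[100:260,170:340];cv2.imwrite("pics/sidez.png",cv2.resize(a,(680,600*680//680) if 0 else None,fx=3.7,fy=3.7,interpolation=2))
E
cat > h.py <<'E'
import numpy as np,cv2
from cell import r,cams
def P(c):
    R=cv2.Rodrigues(np.array(c["rvec"]))[0];K=np.array([[c["fx"],0,c["cx"]],[0,c["fy"],c["cy"]],[0,0,1]])
    return K,R,np.array(c["tvec"]).reshape(3)
def ray(c,uv,z):
    K,R,t=P(c);C=-R.T@t;d=R.T@np.linalg.inv(K)@np.array([uv[0],uv[1],1.]);return C+d*(z-C[2])/d[2]
def tri(c1,u1,c2,u2):
    Ps=[]
    for c in(c1,c2):
        K,R,t=P(c);Ps.append(K@np.c_[R,t])
    X=cv2.triangulatePoints(Ps[0],Ps[1],np.array(u1,float).reshape(2,1),np.array(u2,float).reshape(2,1))[:,0]
    return X[:3]/X[3]
def proj(c,X):
    K,R,t=P(c);p=K@(R@np.asarray(X)+t);return p[:2]/p[2]
E
```

```text
(no output)
```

View pics/topz.png

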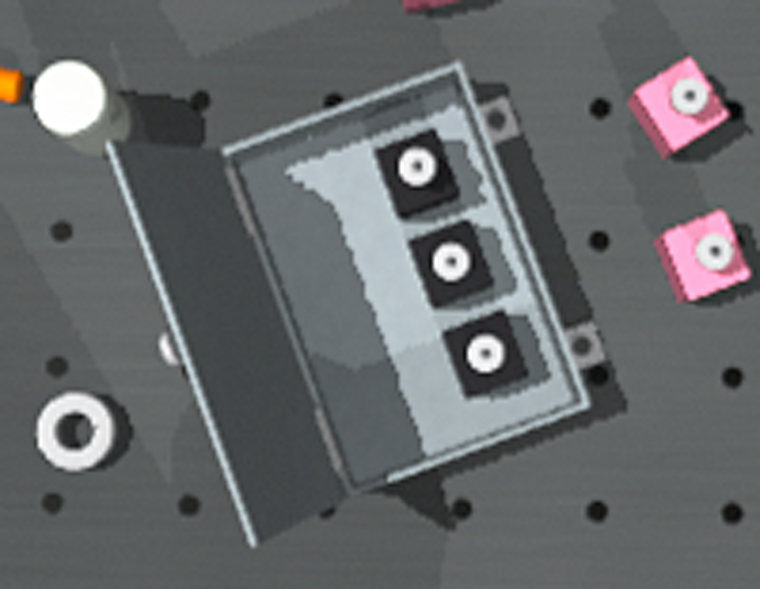

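View pics/sidez.png

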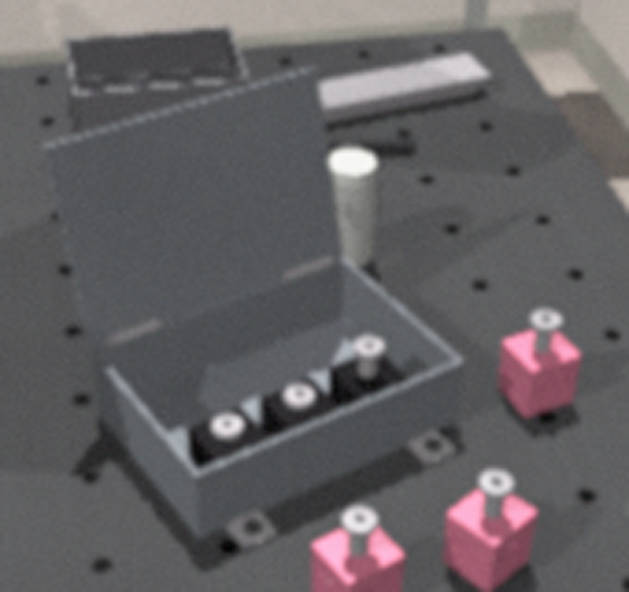

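Run:
```python
from h import *
top=cams.capture("top");side=cams.capture("side")
def blobs(c,box,th):
    x0,y0,x1,y1=box;f=c["frame"][y0:y1,x0:x1].min(2)
    m=(f>th).astype(np.uint8);n,l,s,ce=cv2.connectedComponentsWithStats(m)
    return [(s[i,4],*(ce[i]+[x0,y0]).round(2),*s[i,2:4]) for i in range(1,n) if s[i,4]>8]
print(blobs(top,(238,155,280,235),175));print(blobs(side,(212,185,285,230),150))
print('rim z=.07')
C=[np.array(p)/3.8+[140,125] for p in((460,63),(590,405),(225,150),(350,490))]
W=[ray(top,p,.07) for p in C]
for w in W: print(w.round(4))
print('lens',np.linalg.norm(W[0]-W[1]),np.linalg.norm(W[2]-W[3]),np.linalg.norm(W[0]-W[2]),np.linalg.norm(W[1]-W[3]))
S=[np.array(p)/3.7+[170,100] for p in((460,360),(197,470))]
print(tri(top,C[0],side,S[0]),tri(top,C[1],side,S[1]))
# lid free edge ends
print('lid', tri(top,np.array((110,143))/3.8+[140,125],side,np.array((315,68))/3.7+[170,100]),tri(top,np.array((253,546))/3.8+[140,125],side,np.array((45,147))/3.7+[170,100]))
```

```text
[(np.int32(196), np.float64(267.83), np.float64(179.76), np.int32(27), np.int32(52)), (np.int32(61), np.float64(249.11), np.float64(168.59), np.int32(9), np.int32(10)), (np.int32(449), np.float64(243.98), np.float64(198.13), np.int32(18), np.int32(51)), (np.int32(62), np.float64(258.15), np.float64(193.61), np.int32(9), np.int32(10)), (np.int32(64), np.float64(267.14), np.float64(217.77), np.int32(9), np.int32(9))]
[(np.int32(52), np.float64(267.48), np.float64(193.38), np.int32(13), np.int32(6)), (np.int32(38), np.float64(250.39), np.float64(206.29), np.int32(8), np.int32(6)), (np.int32(14), np.float64(237.64), np.float64(209.79), np.int32(4), np.int32(5)), (np.int32(41), np.float64(230.95), np.float64(214.44), np.int32(9), np.int32(6)), (np.int32(24), np.float64(217.5), np.float64(219.21), np.int32(5), np.int32(7))]
rim z=.07
[0.6683 0.007  0.07  ]
[ 0.428  -0.0877  0.07  ]
[0.6029 0.1718 0.07  ]
[0.3665 0.0789 0.07  ]
lens 0.258229828509365 0.2540809656776126 0.1773444089166167 0.17752075285609006
[0.66832649 0.00693862 0.07240448] [ 0.42964195 -0.08719266  0.07592066]
lid [0.58378497 0.22225204 0.24257422] [0.34457018 0.13034645 0.24170581]
```

Run:
```python
from h import *
top=cams.capture("top");side=cams.capture("side")
T=[(249.11,168.59),(258.15,193.61),(267.14,217.77)]
S=[np.array(p)/3.7+[169.5,99.5] for p in((369,346),(299,395),(228,425))]
for t,s in zip(T,S): print(tri(top,t,side,s).round(4))
# case fit
a=np.array([.6683,.007]);W=np.array([[.6683,.007],[.428,-.0877],[.6029,.1718],[.3665,.0789]])
c=W.mean(0);ux=(W[2]+W[3]-W[0]-W[1]);ux/=np.linalg.norm(ux);uy0=(W[1]+W[3]-W[0]-W[2]);uy0/=np.linalg.norm(uy0)
print(c,ux,uy0,np.degrees(np.arctan2(ux[1],ux[0])),np.degrees(np.arctan2(uy0[1],uy0[0]))-90)
th=np.mean([np.arctan2(ux[1],ux[0]),np.arctan2(uy0[1],uy0[0])%(2*np.pi)-np.pi/2]);print(np.degrees(th))
x=np.array([np.cos(th),np.sin(th)]);y=np.array([-x[1],x[0]])
for t in T:
    p=ray(top,t,.065)[:2]-c; print(p@x,p@y)
for k in(-.07,0,.07): print(c-.035*x+k*y)
print('spray', ray(top,np.array((70,97))/3.8+[140,125],.11)); print('hinge',c+.09*x)
```

```text
[0.5943 0.0378 0.0762]
[0.5291 0.0121 0.0535]
[ 0.4645 -0.0132  0.0529]
[0.516425 0.0425  ] [-0.35760021  0.93387477] [-0.93053542 -0.3662019 ] 110.95288948530641 -248.5184316849267
111.21722890018985
-0.03272317944313696 -0.07153314129533314
-0.03212272585934906 0.0002745493825506151
-0.032201791700728746 0.0692858908625007
[0.59434672 0.03520582]
[0.52909167 0.00987247]
[ 0.46383662 -0.01546087]
spray [0.63190162 0.27403052 0.11      ]
hinge [0.48385356 0.12639935]
```

send_rows(translation=[[0,0,-50],[-40,-26,0],[-40,-26,0],[-40,-26,0],[-40,-26,0],[-40,-26,0],[-40,-26,0],[-40,-26,0]], turn=[[0,0,0],[0,0,0],[0,0,0],[0,0,0],[0,0,0],[0,0,0],[0,0,0],[0,0,0]], hand=0, newtons=40)

```text
clock: 1.3
ee_pos: [0.3654, 0.2832, 0.3034]
ee_rot: [0.129, 0.992, 0.0, 0.0]
ft_force: [0.4, -0.1, -0.6]
grip_width: -0.0002
```

send_rows(translation=[[-40,-26,0],[-40,-26,0],[-40,-26,0],[-40,-26,0],[-40,-26,0],[-40,-26,0],[0,0,0],[0,0,0]], turn=[[0,0,0],[0,0,0],[0,0,0],[0,0,0],[0,0,-9],[0,0,-9],[0,0,-9],[0,0,-9]])

```text
clock: 2.3
ee_pos: [0.5622, 0.0773, 0.3029]
ee_rot: [-0.186, 0.983, 0.0, -0.0]
ft_force: [-0.3, 0.5, -0.5]
grip_width: -0.0002
```

send_rows(translation=[[-5,-16,20],[-5,-16,25],[-5,-17,25],[0,0,30],[0,0,30],[0,0,30],[0,0,23],[0,0,0]], turn=[[0,0,0],[0,0,0],[0,0,0],[0,0,0],[0,0,0],[0,0,0],[0,0,0],[0,0,0]])

```text
clock: 3.3
ee_pos: [0.5926, 0.037, 0.1176]
ee_rot: [-0.183, 0.983, 0.0, -0.002]
ft_force: [-0.1, -0.1, 0.1]
grip_width: -0.0001
```

Run:
```python
from h import *
c=cams.capture("side");a=cv2.cvtColor(c["frame"],4)[100:260,170:340];a=cv2.resize(a,None,fx=3.7,fy=3.7,interpolation=2)
c=cams.capture("top");b=cv2.cvtColor(c["frame"],4)[125:280,140:340];
cv2.imwrite("pics/s1.png",a);cv2.imwrite("pics/t1.png",cv2.resize(b,None,fx=3.8,fy=3.8))
o=r.get_obs();print(o["clock"],o["ee_pos"],o["ft_force"])
```

```text
3.4 [0.59391306 0.03720673 0.12025432] [-0.69869793  0.29500419  1.0853246 ]
```

View pics/s1.png

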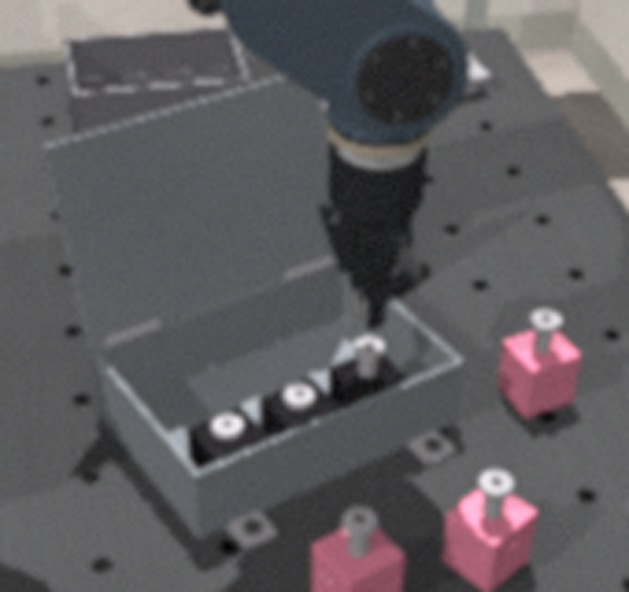

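View pics/t1.png

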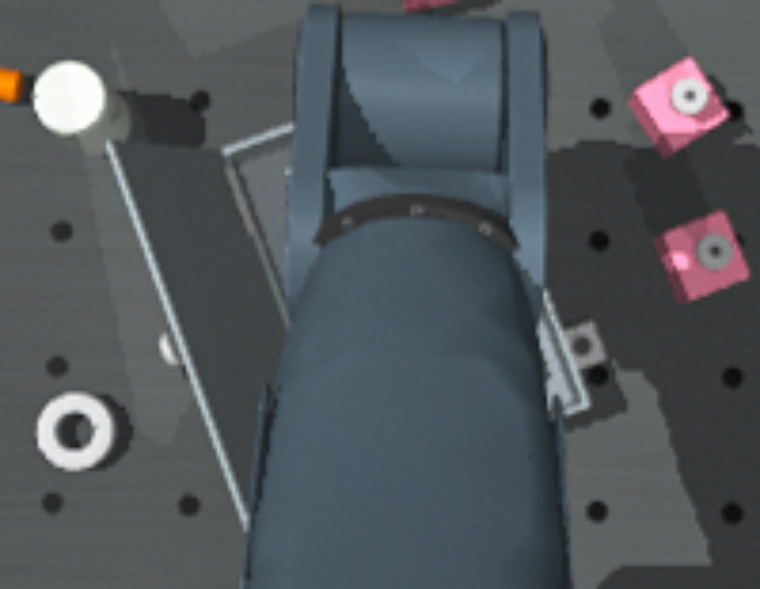

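send_rows(translation=[[0,0,6],[0,0,5],[0,0,2],[0,0,1],[0,0,1],[0,0,1],[0,0,0],[0,0,0]], turn=[[0,0,0],[0,0,0],[0,0,0],[0,0,0],[0,0,0],[0,0,0],[0,0,0],[0,0,0]])

```text
clock: 4.4
ee_pos: [0.5937, 0.0376, 0.1043]
ee_rot: [-0.184, 0.983, -0.0, 0.0]
ft_force: [0.3, -1.0, 0.6]
grip_width: -0.0001
```

send_rows(translation=[[0,0,1],[0,0,1],[0,0,1],[0,0,0],[0,0,0],[0,0,0],[0,0,0],[0,0,0]], turn=[[0,0,0],[0,0,0],[0,0,0],[0,0,0],[0,0,0],[0,0,0],[0,0,0],[0,0,0]])

```text
clock: 5.4
ee_pos: [0.5937, 0.0376, 0.1013]
ee_rot: [-0.184, 0.983, -0.0, 0.0]
ft_force: [-0.2, -0.9, 0.7]
grip_width: 0.0004
```

send_rows(translation=[[0,0,1],[0,0,1],[0,0,1],[0,0,0],[0,0,0],[0,0,0],[0,0,0],[0,0,0]], turn=[[0,0,0],[0,0,0],[0,0,0],[0,0,0],[0,0,0],[0,0,0],[0,0,0],[0,0,0]])

```text
clock: 6.4
ee_pos: [0.5937, 0.0376, 0.0983]
ee_rot: [-0.184, 0.983, -0.0, 0.0]
ft_force: [-0.3, 0.2, 0.2]
grip_width: 0.0001
```

send_rows(translation=[[0,0,1],[0,0,1],[0,0,1],[0,0,0],[0,0,0],[0,0,0],[0,0,0],[0,0,0]], turn=[[0,0,0],[0,0,0],[0,0,0],[0,0,0],[0,0,0],[0,0,0],[0,0,0],[0,0,0]])

```text
clock: 7.4
ee_pos: [0.5938, 0.0376, 0.0958]
ee_rot: [-0.184, 0.983, -0.0, 0.0]
ft_force: [-2.5, 0.5, 5.6]
grip_width: 0.0
```

send_rows(translation=[[0,0,2],[0,0,3],[0,0,3],[0,0,3],[0,0,3],[0,0,2],[0,0,1],[0,0,0]], turn=[[0,0,0],[0,0,0],[0,0,0],[0,0,0],[0,0,0],[0,0,0],[0,0,0],[0,0,0]])

```text
clock: 8.4
ee_pos: [0.5938, 0.0376, 0.0787]
ee_rot: [-0.184, 0.983, -0.0, 0.0]
ft_force: [-1.8, 0.2, 5.9]
grip_width: -0.0001
```

send_rows(translation=[[0,0,0.5],[0,0,0.5],[0,0,0],[0,0,0],[0,0,0],[0,0,0],[0,0,0],[0,0,0]], turn=[[0,0,0],[0,0,0],[0,0,0],[0,0,0],[0,0,0],[0,0,0],[0,0,0],[0,0,0]])

```text
clock: 9.4
ee_pos: [0.5938, 0.0376, 0.0778]
ee_rot: [-0.184, 0.983, -0.0, 0.0]
ft_force: [-1.4, -0.2, 6.6]
grip_width: 0.0001
```

Sliding with about 6 N; command is at 0.0773.

send_rows(translation=[[0,0,0.5],[0,0,0.5],[0,0,0.3],[0,0,0],[0,0,0],[0,0,0],[0,0,0],[0,0,0]], turn=[[0,0,0],[0,0,0],[0,0,0],[0,0,0],[0,0,0],[0,0,0],[0,0,0],[0,0,0]])

```text
clock: 10.4
ee_pos: [0.5938, 0.0376, 0.0766]
ee_rot: [-0.184, 0.983, -0.0, 0.0]
ft_force: [-2.8, -0.1, 6.4]
grip_width: -0.0001
```

send_rows(translation=[[0,0,0.5],[0,0,0.3],[0,0,0],[0,0,0],[0,0,0],[0,0,0],[0,0,0],[0,0,0]], turn=[[0,0,0],[0,0,0],[0,0,0],[0,0,0],[0,0,0],[0,0,0],[0,0,0],[0,0,0]])

```text
clock: 11.4
ee_pos: [0.5939, 0.0376, 0.0765]
ee_rot: [-0.184, 0.983, -0.0, 0.0]
ft_force: [-6.5, -1.0, 15.6]
grip_width: -0.0001
```

send_rows(translation=[[0,0,0.3],[0,0,0],[0,0,0],[0,0,0],[0,0,0],[0,0,-10],[0,0,-25],[0,0,-45]], turn=[[0,0,0],[0,0,0],[0,0,0],[0,0,0],[0,0,0],[0,0,0],[0,0,0],[0,0,0]])

```text
clock: 12.4
ee_pos: [0.5929, 0.0376, 0.1547]
ee_rot: [-0.184, 0.983, 0.0, -0.001]
ft_force: [0.5, 0.2, 0.2]
grip_width: -0.0001
```

send_rows(translation=[[0,0,-55],[0,0,-55],[0,0,-50],[24,43,0],[24,43,0],[24,44,0],[24,44,0],[24,44,0]], turn=[[0,0,0],[0,0,0],[0,0,0],[0,0,0],[0,0,0],[0,0,0],[0,0,0],[0,0,0]])

```text
clock: 13.4
ee_pos: [0.4015, 0.1981, 0.3151]
ee_rot: [-0.184, 0.983, 0.0, 0.0]
ft_force: [0.2, 0.3, -0.3]
grip_width: 0.0002
```

Run:
```python
from h import *
c=cams.capture("side");a=cv2.cvtColor(c["frame"],4)[100:260,170:340];a=cv2.resize(a,None,fx=3.7,fy=3.7,interpolation=2)
c=cams.capture("top");b=cv2.cvtColor(c["frame"],4)[125:280,140:340];
cv2.imwrite("pics/s2.png",a);cv2.imwrite("pics/t2.png",cv2.resize(b,None,fx=3.8,fy=3.8))
o=r.get_obs();print(o["clock"],o["ee_pos"],o["ft_force"])
```

```text
13.5 [0.40018716 0.19922968 0.31529949] [1.49512879 0.10779904 0.53264736]
```

View pics/s2.png

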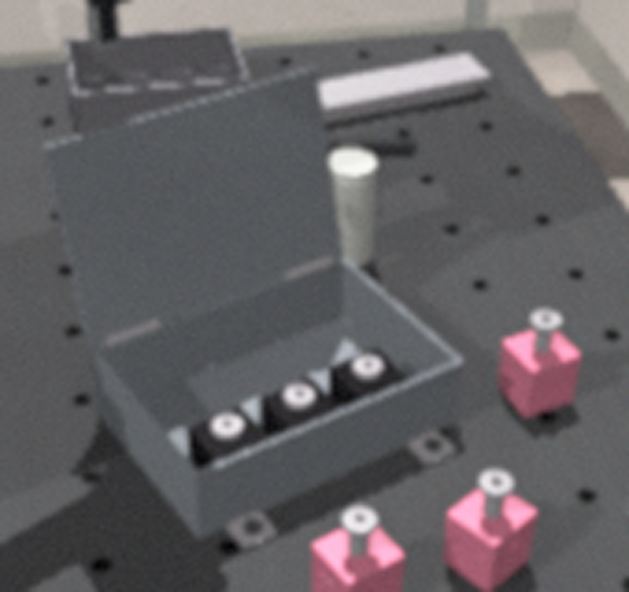

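View pics/t2.png

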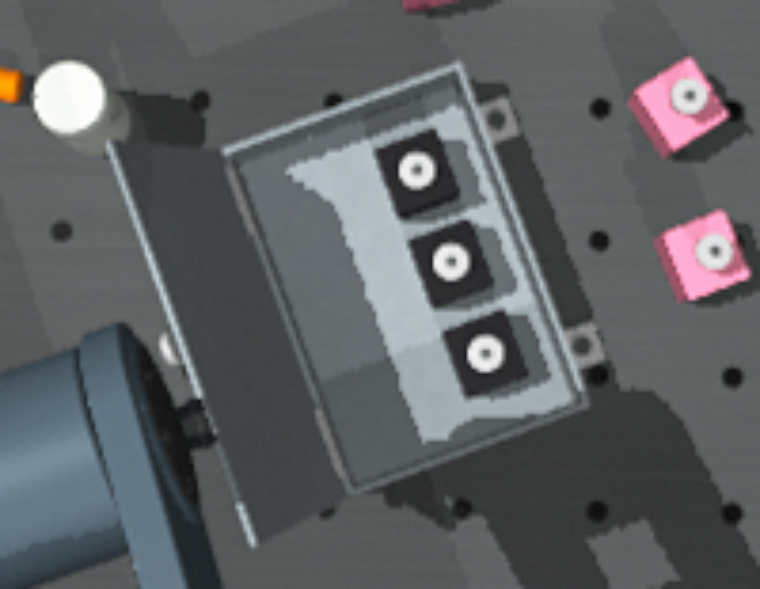

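send_rows(translation=[[0,0,30],[0,0,40],[0,0,20],[0,-5,0],[0,-5,0],[0,-5,0],[0,0,0],[0,0,0]], turn=[[0,0,0],[0,0,0],[0,0,0],[0,0,0],[0,0,0],[0,0,0],[0,0,0],[0,0,0]])

```text
clock: 14.5
ee_pos: [0.4084, 0.1834, 0.2252]
ee_rot: [-0.184, 0.983, 0.0, 0.0]
ft_force: [-0.2, 0.5, -0.4]
grip_width: -0.0001
```

send_rows(translation=[[0,-3,0],[0,-3,0],[0,-3,0],[0,-3,0],[0,-3,0],[0,-3,0],[0,0,0],[0,0,0]], turn=[[0,0,0],[0,0,0],[0,0,0],[0,0,0],[0,0,0],[0,0,0],[0,0,0],[0,0,0]])

```text
clock: 15.5
ee_pos: [0.415, 0.1672, 0.227]
ee_rot: [-0.184, 0.983, 0.001, 0.001]
ft_force: [-13.0, 3.9, 29.0]
grip_width: -0.0002
```

send_rows(translation=[[0,1,-5],[0,3,-10],[0,5,-10],[0,5,-5],[0,0,0],[0,0,0],[0,0,0],[0,0,0]], turn=[[0,0,0],[0,0,0],[0,0,0],[0,0,0],[0,0,0],[0,0,0],[0,0,0],[0,0,0]])

```text
clock: 16.5
ee_pos: [0.4098, 0.1796, 0.2547]
ee_rot: [-0.184, 0.983, -0.0, -0.0]
ft_force: [0.1, -0.2, 0.7]
grip_width: 0.0002
```

Run:
```python
from h import *
c=cams.capture("side");a=cv2.cvtColor(c["frame"],4)[60:220,150:320];a=cv2.resize(a,None,fx=3.7,fy=3.7,interpolation=2)
c=cams.capture("top");b=cv2.cvtColor(c["frame"],4)[125:280,140:340];
cv2.imwrite("pics/s3.png",a);cv2.imwrite("pics/t3.png",cv2.resize(b,None,fx=3.8,fy=3.8))
o=r.get_obs();print(o["clock"],o["ee_pos"],o["ft_force"],o["qpos"])
```

```text
16.6 [0.4097779  0.179591   0.25479419] [ 0.37837412  0.72852783 -0.75038958] [ 3.08933515e-01  1.60659082e-01  1.90035363e+00 -5.42165604e-06
  1.08078416e+00 -1.63223822e+00]
```

View pics/s3.png

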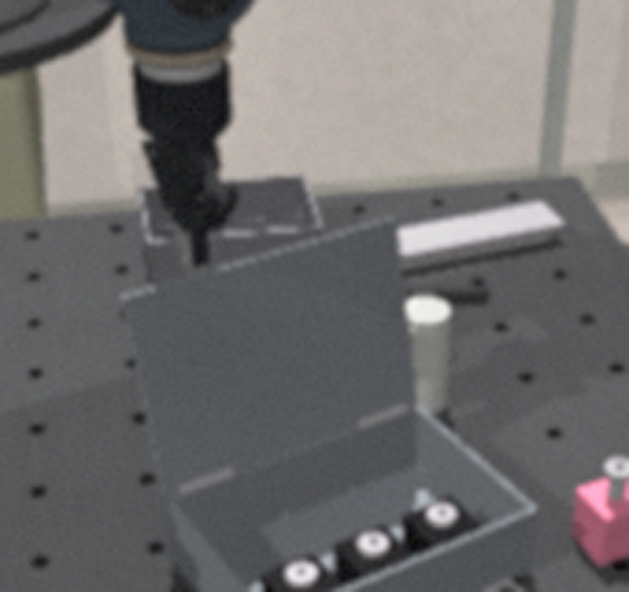

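View pics/t3.png

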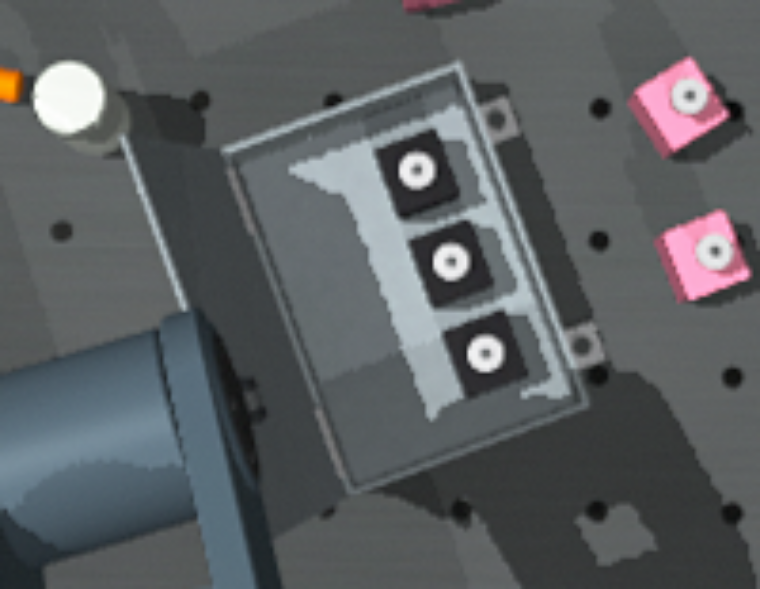

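send_rows(translation=[[0,0,4],[0,0,4],[0,-4,0],[0,-4,0],[0,-4,0],[0,-4,0],[0,-4,0],[0,0,0]], turn=[[0,0,0],[0,0,0],[0,0,0],[0,0,0],[0,0,0],[0,0,0],[0,0,0],[0,0,0]])

```text
clock: 17.6
ee_pos: [0.4172, 0.1608, 0.247]
ee_rot: [-0.184, 0.983, -0.0, 0.0]
ft_force: [-1.1, 0.0, 0.3]
grip_width: -0.0001
```

send_rows(translation=[[0,-2,0],[0,-2,0],[0,-2,0],[0,-2,0],[0,-2,0],[0,-2,0],[0,0,0],[0,0,0]], turn=[[0,0,0],[0,0,0],[0,0,0],[0,0,0],[0,0,0],[0,0,0],[0,0,0],[0,0,0]])

```text
clock: 18.6
ee_pos: [0.4213, 0.1496, 0.2467]
ee_rot: [-0.184, 0.983, -0.0, -0.0]
ft_force: [0.2, -0.5, -0.5]
grip_width: -0.0001
```

Run:
```python
from h import *
c=cams.capture("side");a=cv2.cvtColor(c["frame"],4)[60:220,150:320];a=cv2.resize(a,None,fx=3.7,fy=3.7,interpolation=2)
c=cams.capture("top");b=cv2.cvtColor(c["frame"],4)[125:280,140:340];
cv2.imwrite("pics/s4.png",a);cv2.imwrite("pics/t4.png",cv2.resize(b,None,fx=3.8,fy=3.8))
o=r.get_obs();print(o["clock"],o["ee_pos"],o["ft_force"])
```

```text
18.7 [0.42129207 0.14967133 0.24671578] [0.90192768 0.47267895 1.00816777]
```

View pics/s4.png

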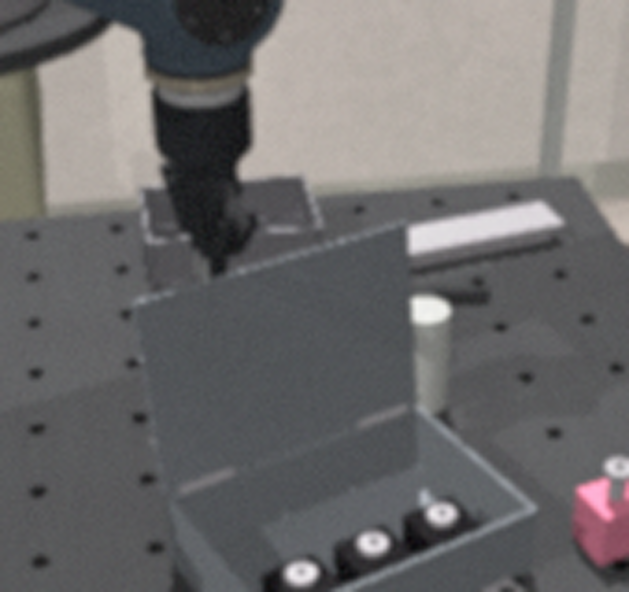

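View pics/t4.png

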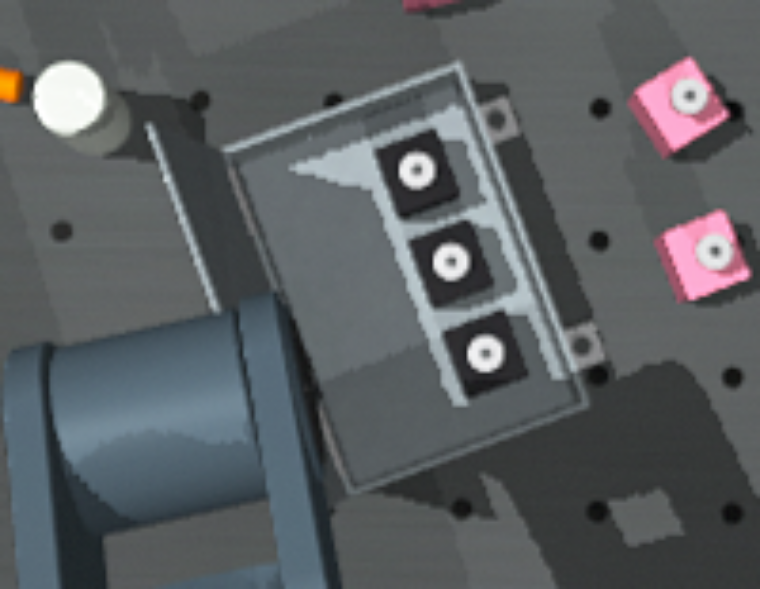

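send_rows(translation=[[0,-4,0],[0,-6,0],[0,-6,0],[0,-6,0],[0,-6,0],[0,-6,0],[0,-6,0],[0,-4,0]], turn=[[0,0,0],[0,0,0],[0,0,0],[0,0,0],[0,0,0],[0,0,0],[0,0,0],[0,0,0]])

```text
clock: 19.7
ee_pos: [0.4373, 0.1084, 0.2467]
ee_rot: [-0.184, 0.983, -0.0, -0.0]
ft_force: [-0.3, 1.1, -0.5]
grip_width: 0.0002
```

send_rows(translation=[[0,-4,0],[0,-4,0],[0,-4,1],[0,-4,2],[0,-4,2],[0,-3,2],[0,-2,1],[0,0,0]], turn=[[0,0,0],[0,0,0],[0,0,0],[0,0,0],[0,0,0],[0,0,0],[0,0,0],[0,0,0]])

```text
clock: 20.7
ee_pos: [0.4463, 0.0854, 0.2388]
ee_rot: [-0.184, 0.983, -0.0, -0.0]
ft_force: [-0.8, 0.2, 0.3]
grip_width: 0.0
```

Run:
```python
from h import *
c=cams.capture("side");a=cv2.cvtColor(c["frame"],4)[60:220,150:320];a=cv2.resize(a,None,fx=3.7,fy=3.7,interpolation=2)
cv2.imwrite("pics/s5.png",a)
o=r.get_obs();print(o["clock"],o["ee_pos"],o["ft_force"])
```

```text
20.75 [0.44633234 0.08544269 0.23881953] [ 0.05834271  0.44815698 -0.8777161 ]
```

View pics/s5.png

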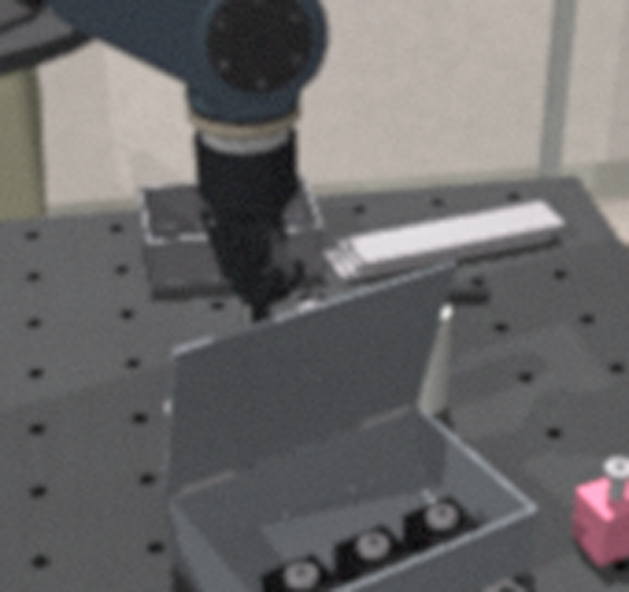

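send_rows(translation=[[0,-3,0],[0,-3,0],[0,-3,0],[0,-3,0],[0,0,0],[0,0,0],[0,0,0],[0,0,0]], turn=[[0,0,0],[0,0,0],[0,0,0],[0,0,0],[0,0,0],[0,0,0],[0,0,0],[0,0,0]])

```text
clock: 21.75
ee_pos: [0.4507, 0.0744, 0.2389]
ee_rot: [-0.184, 0.983, -0.0, 0.0]
ft_force: [0.0, 0.4, 0.2]
grip_width: -0.0001
```

```bash
cat > look.py <<'E'
import sys
from h import *
c=cams.capture("side");a=cv2.cvtColor(c["frame"],4)[60:220,150:320];a=cv2.resize(a,None,fx=3.7,fy=3.7,interpolation=2)
cv2.imwrite(f"pics/{sys.argv[1]}.png",a)
o=r.get_obs();print(o["clock"],o["ee_pos"],o["ft_force"])
E
python3 look.py s6
```

```text
21.8 [0.45068793 0.07437025 0.23889745] [ 0.06655959  0.12589981 -0.32736717]
```

View pics/s6.png

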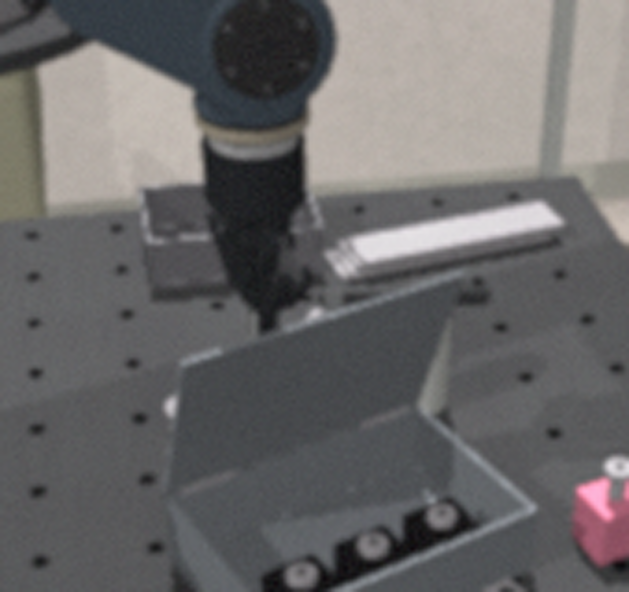

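Still holding at about 20 degrees past upright. A further small nudge.

send_rows(translation=[[0,-2,0],[0,-2,0],[0,-2,0],[0,-2,0],[0,0,0],[0,0,0],[0,0,0],[0,0,0]], turn=[[0,0,0],[0,0,0],[0,0,0],[0,0,0],[0,0,0],[0,0,0],[0,0,0],[0,0,0]])

```text
clock: 22.8
ee_pos: [0.4536, 0.0669, 0.2389]
ee_rot: [-0.184, 0.983, -0.0, -0.0]
ft_force: [-0.3, 0.1, -0.7]
grip_width: 0.0
```

```bash
python3 look.py s7
```

```text
22.85 [0.45357339 0.06691417 0.2388922 ] [-0.55285873  0.28652945 -0.23994454]
```

View pics/s7.png

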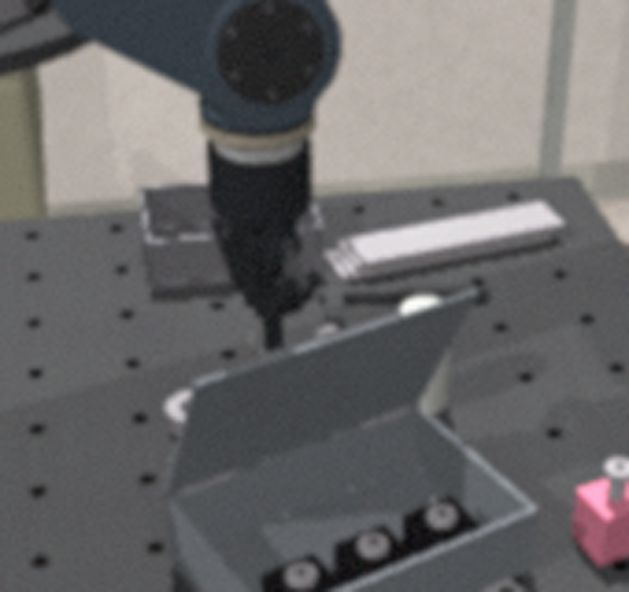

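send_rows(translation=[[0,0,0],[0,0,0],[0,0,0],[0,0,0],[0,0,0],[0,0,0],[0,0,0],[0,0,0]], turn=[[0,0,0],[0,0,0],[0,0,0],[0,0,0],[0,0,0],[0,0,0],[0,0,0],[0,0,0]])

```text
clock: 23.85
ee_pos: [0.4536, 0.0669, 0.2389]
ee_rot: [-0.184, 0.983, -0.0, 0.0]
ft_force: [0.2, -0.1, 0.3]
grip_width: -0.0001
```

```bash
python3 look.py s8
```

```text
23.9 [0.4536024  0.06688838 0.23889829] [-0.04688396  0.29691658 -0.41852781]
```

View pics/s8.png

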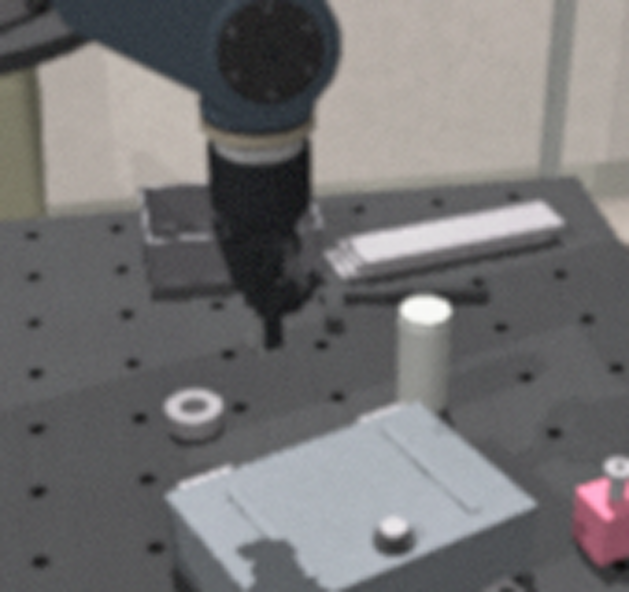

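Run:
```python
from h import *
s=cams.capture("side");t=cams.capture("top")
print(ray(s,np.array((393,526))/3.7+[149.5,59.5],.092))
b=cv2.cvtColor(t["frame"],4)[125:280,140:340]
cv2.imwrite("pics/t9.png",cv2.resize(b,None,fx=3.8,fy=3.8,interpolation=2))
```

```text
[ 0.54072815 -0.01418615  0.092     ]
```

View pics/t9.png

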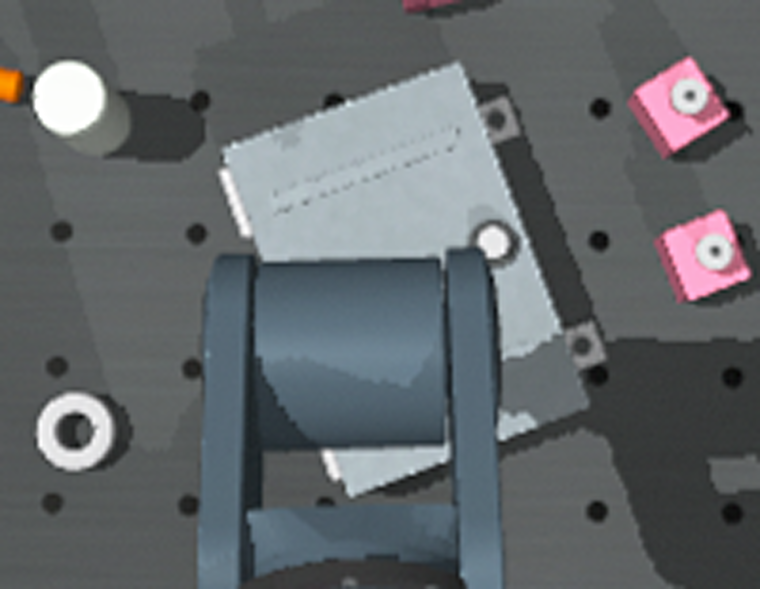

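Run:
```python
from h import *
s=cams.capture("side");t=cams.capture("top")
u=np.array((491,242))/3.8+[139.5,124.5]
X=ray(t,u,.092);print(X,tri(t,u,s,np.array((393,526))/3.7+[149.5,59.5]))
d=np.array([.540,-.0155])-r.get_obs()["ee_pos"][:2]
print(d@[-.931,-.366],d@[-.366,.931])
```

```text
[ 0.54057913 -0.01438892  0.092     ] [ 0.54061266 -0.01438775  0.09217552]
-0.05027008400596749 -0.10830921516106021
```

send_rows(translation=[[-13,-27,0],[-13,-27,0],[-13,-27,0],[-12,-26.5,20],[0,0,35],[0,0,35],[0,0,18],[0,0,3]], turn=[[0,0,0],[0,0,0],[0,0,0],[0,0,0],[0,0,0],[0,0,0],[0,0,0],[0,0,0]])

```text
clock: 25.1
ee_pos: [0.5395, -0.0148, 0.1269]
ee_rot: [-0.184, 0.983, 0.0, -0.001]
ft_force: [-0.7, -0.1, -0.1]
grip_width: 0.0002
```

send_rows(translation=[[0,0,2],[0,0,2],[0,0,2],[0,0,2],[0,0,0],[0,0,0],[0,0,0],[0,0,0]], turn=[[0,0,0],[0,0,0],[0,0,0],[0,0,0],[0,0,0],[0,0,0],[0,0,0],[0,0,0]])

```text
clock: 26.1
ee_pos: [0.5401, -0.0149, 0.1199]
ee_rot: [-0.184, 0.983, -0.0, 0.0]
ft_force: [-0.4, 0.1, -0.6]
grip_width: 0.0002
```

send_rows(translation=[[0,0,1],[0,0,1],[0,0,1],[0,0,1],[0,0,0],[0,0,0],[0,0,0],[0,0,0]], turn=[[0,0,0],[0,0,0],[0,0,0],[0,0,0],[0,0,0],[0,0,0],[0,0,0],[0,0,0]])

```text
clock: 27.1
ee_pos: [0.5401, -0.0149, 0.1159]
ee_rot: [-0.184, 0.983, -0.0, -0.0]
ft_force: [-0.1, -0.1, 0.6]
grip_width: 0.0
```

send_rows(translation=[[0,0,1],[0,0,1],[0,0,1],[0,0,0],[0,0,0],[0,0,0],[0,0,0],[0,0,0]], turn=[[0,0,0],[0,0,0],[0,0,0],[0,0,0],[0,0,0],[0,0,0],[0,0,0],[0,0,0]])

```text
clock: 28.1
ee_pos: [0.5401, -0.0149, 0.1132]
ee_rot: [-0.184, 0.983, -0.0, 0.0]
ft_force: [-2.3, 0.3, 5.6]
grip_width: 0.0
```

send_rows(translation=[[0,0,1],[0,0,1],[0,0,1],[0,0,1],[0,0,1],[0,0,0],[0,0,0],[0,0,0]], turn=[[0,0,0],[0,0,0],[0,0,0],[0,0,0],[0,0,0],[0,0,0],[0,0,0],[0,0,0]])

```text
clock: 29.1
ee_pos: [0.5401, -0.0149, 0.1083]
ee_rot: [-0.184, 0.983, -0.0, 0.0]
ft_force: [-1.7, 0.5, 6.0]
grip_width: 0.0001
```

send_rows(translation=[[0,0,0.5],[0,0,0.5],[0,0,0.3],[0,0,0],[0,0,0],[0,0,0],[0,0,0],[0,0,0]], turn=[[0,0,0],[0,0,0],[0,0,0],[0,0,0],[0,0,0],[0,0,0],[0,0,0],[0,0,0]])

```text
clock: 30.1
ee_pos: [0.5401, -0.0148, 0.1071]
ee_rot: [-0.184, 0.983, -0.0, 0.0]
ft_force: [-2.2, -0.0, 7.0]
grip_width: -0.0003
```

send_rows(translation=[[0,0,0.5],[0,0,0.3],[0,0,0],[0,0,0],[0,0,0],[0,0,0],[0,0,0],[0,0,0]], turn=[[0,0,0],[0,0,0],[0,0,0],[0,0,0],[0,0,0],[0,0,0],[0,0,0],[0,0,0]])

```text
clock: 31.1
ee_pos: [0.5401, -0.0149, 0.1063]
ee_rot: [-0.184, 0.983, -0.0, 0.0]
ft_force: [-2.6, -0.2, 7.2]
grip_width: 0.0001
```

send_rows(translation=[[0,0,0.5],[0,0,0.3],[0,0,0],[0,0,0],[0,0,0],[0,0,0],[0,0,0],[0,0,0]], turn=[[0,0,0],[0,0,0],[0,0,0],[0,0,0],[0,0,0],[0,0,0],[0,0,0],[0,0,0]])

```text
clock: 32.1
ee_pos: [0.5401, -0.0149, 0.1059]
ee_rot: [-0.184, 0.983, -0.0, 0.0]
ft_force: [-5.4, -0.5, 13.4]
grip_width: 0.0003
```

Hard stop reached at 0.1059 (about 8 mm travel). One small confirmation, then lift.

send_rows(translation=[[0,0,0.4],[0,0,0],[0,0,0],[0,0,0],[0,0,0],[0,0,0],[0,0,0],[0,0,0]], turn=[[0,0,0],[0,0,0],[0,0,0],[0,0,0],[0,0,0],[0,0,0],[0,0,0],[0,0,0]])

```text
clock: 33.1
ee_pos: [0.5402, -0.0149, 0.1059]
ee_rot: [-0.184, 0.983, -0.0, 0.0]
ft_force: [-7.0, 0.2, 17.2]
grip_width: 0.0001
```

send_rows(translation=[[0,0,-5],[0,0,-25],[0,0,-40],[0,40,-40],[0,40,-40],[0,40,0],[0,0,0],[0,0,0]], turn=[[0,0,0],[0,0,0],[0,0,0],[0,0,0],[0,0,0],[0,0,0],[0,0,0],[0,0,0]])

```text
clock: 34.1
ee_pos: [0.4967, 0.0967, 0.2544]
ee_rot: [-0.184, 0.983, -0.0, -0.0]
ft_force: [-0.2, -0.6, 0.3]
grip_width: -0.0002
```

```bash
python3 look.py s10
python3 - <<'E'
from h import *
s=cams.capture("side")["frame"];cv2.imwrite("pics/s11.png",cv2.cvtColor(s,4))
E
```

```text
34.15 [0.49684771 0.09635014 0.25433057] [-0.08055774  0.18249813  0.44766739]
```

View pics/s10.png

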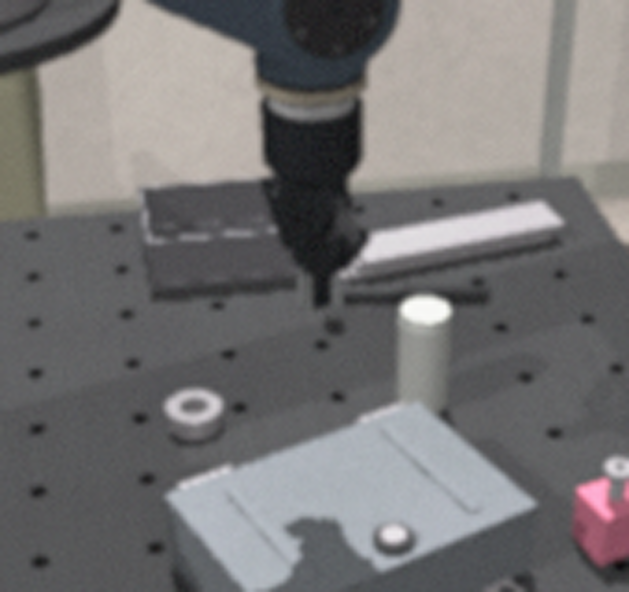

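View pics/s11.png

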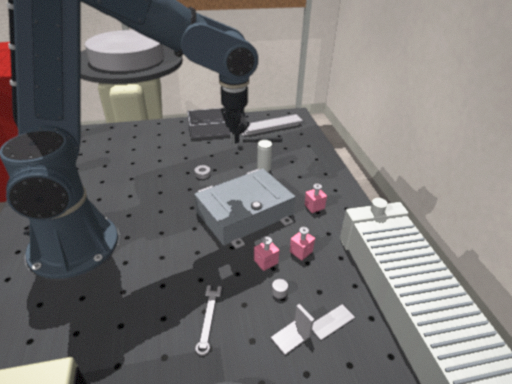

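The lid is flat and shut. The stud has dropped into its collar, at zoom pixel (393,537), where it was at 526 before. The bystanders are where they were and the hand is clear.

```bash
python3 -c "
from cell import r
print(r.finish_job())"
```

```text
the job is handed in; nothing more can be done
None
```

The case is closed up and handed in at about 34 s. No verdict was reported, so the results below rest on my own checks.

- **Pin:** I pressed the proud pin, the farthest of the three from the robot, until it stopped hard at about 16 N vertical. I then pressed 0.3 mm further and did not read the force at that point. Afterwards its head sat level with the other two pins in the picture.
- **Lid:** I pushed it from behind to a little over 20° past upright and stopped the hand. It then fell shut by itself with the fingers off it, and it lies flat in the last picture.
- **Stud:** I measured its top from both cameras at 92 mm, as the text gives. I pressed it about 8 mm to its hard stop, with a last reading of 17 N vertical. In the last picture it sits down in its collar.
- **End state:** The hand is clear, the force reads near zero, and the bystanders look unmoved.

**One thing went wrong:** on the first approach to the lid my hand was too low. The gripper's underside, which starts lower than I had assumed, came down on the lid's top edge. The reading was 29 N vertical and about 32 N in total, over the 3 kg asked for and close to the 35 N limit. I only read the force at the end of that move, so I can't rule out a brief higher peak. I backed off, raised the hand 22 mm, and the rest of the push read under 2 N.

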